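# Find the high spot of a belt pulley on the truing stand

## Task

True up the belt pulley on the truing stand: slide the pointer fully home against its stop so that its sprung feeler sits in the pulley's groove, then turn the pulley slowly by its crank, feel for the one high spot on the groove floor, and stop with the high spot right at the feeler, where it is pressed in furthest. Let go and leave everything standing like that, without spinning the pulley fast, straining the feeler, or disturbing the loose things round the stand.

Things in the scene. Friction and masses are not known exactly. Their poses are not given: they have to be found in the camera images.
- truing_stand: Fixed grey plate on the table, 220 mm along its x, 305 mm along its y, 12 mm thick; z up. Origin on its underside, straight below the pulley's axis (plate y from -200 to +105 mm). The home feeler points along its +y at the pulley's axis, from the -y side. Nothing on the stand is higher than 115 mm over the table.
- pulley_axis (a point): Point on the pulley's axis, 90 mm above the table (hub top: 76 mm). The high spot is hidden by the flanges and starts 35 degrees or more from the feeler's place. Climbing it against the feeler takes 3 to 6 N more at the crank than steady friction; right at the peak only about 1 N more; just beyond it the push falls below the steady friction by up to 4 N.
- pulley: Flat aluminium belt pulley, 180 mm across, upper face 62 mm above the table; turns endlessly either way about its upright z axis; the crank stands on its -x side. Steady friction, 3 to 4.5 N at the crank; stays where left. Groove floor between the flanges: 78 mm radius with ONE smooth high spot, 6 mm high, 20 degrees to either side of its peak, at an unknown bearing from the crank.
- crank_grip (a point): Centre of the crank's grip: an upright black round sleeve, 22 mm in diameter, 48 mm tall (66 to 114 mm above the table), that spins freely on its pin 55 mm from the pulley's axis, so that the hand need not turn with it. A loose grip (under 15 N) slips at the high spot.
- pointer_slide: Dark steel block, 52 x 50 mm, top 62 mm above the table, on a slideway along the stand's x. It starts drawn back 35 to 50 mm to -x; pushed to +x it meets its stop at stand x = 0 (home). About 6 N moves it; stays where left. Its sprung feeler (12 mm ball tip, 46 mm above the table), when home, clears the round groove floor by 1 mm; the high spot presses it in: 6 N at first, 18 N at the peak.
- slide_grip (a point): Centre of the black star knob's head on the pointer slide: 29 mm along x by 32 mm along y, 12 mm tall (85 to 97 mm above the table), on a 16 mm post; 145 mm to the -y side of the pulley's axis, at stand x = 0 when home.
- rivet_tub: Loose plastic tub of rivets, 87 mm across, 57 mm tall, origin under its centre; to be left alone.
- saddle_block: Loose black saddle-shaped block, 40 x 90 x 40 mm, on the robot's side of the stand, origin under its centre; to be left alone.
- small_carton: Loose small parts carton, 72 x 104 x 52 mm, to the left of the stand, origin under its centre; to be left alone.

How it is judged:
On the way, in this order (a step that is already met when the one before it is completed fails the run):
1. the pointer slide is pushed home against its stop (x of slide_grip in the frame of truing_stand above -0.003 m), for 0.2 s.
2. the pulley is turned so that its high spot presses the feeler in (contact force between pointer_slide and pulley above 15 N), for 0.2 s.
At the end, for the whole second after the job is handed in: The pointer slide is home (within 3 mm of its stop), the pulley is at rest and its high spot is at the feeler, the feeler pressing on it with more than 15.0 N of the 18.5 N at the very peak (peak within about 10 degrees of the feeler) (x of slide_grip in the frame of truing_stand above -0.003 m and contact force between pointer_slide and pulley above 15 N and angular speed of pulley below 0.03 rad/s); the robot touches nothing.
It fails at once if the pulley is spun fast (over 2.5 rad/s) (angular speed of pulley above 2.5 rad/s).
It fails at once if the feeler is strained (over 30 N between pointer and pulley) (contact force between pointer_slide and pulley above 30 N).
It fails at once if the tub is disturbed (moved over 30 mm) (distance of rivet_tub from where it was at the start of the episode above 0.03 m).
It fails at once if the saddle block is disturbed (moved over 30 mm) (distance of saddle_block from where it was at the start of the episode above 0.03 m).
It fails at once if the carton is disturbed (moved over 30 mm) (distance of small_carton from where it was at the start of the episode above 0.03 m).
It also fails if it takes over 72 s, if anything falls off the work surface, if the arm or the gripper's body presses on something with over 40 N, if the wrist force passes 120 N, or if a joint passes its speed limit or range.

## Robot

A 7-joint arm with a two-finger parallel gripper is mounted at the origin on the work surface; the furniture and walls round the work are solid. World frame = base frame: x ahead of the robot, y to its left, z up, the work surface at z = 0. Lengths are in m, angles in rad, forces in N, time in s.
With the tool pointing down it reaches from about 0.4 to 0.85 m from the base axis. Payload 4.5 kg.
Tool frame: the origin (TCP) lies at the very end of the fingers, on their centre line; the grasp point (between the pads) lies 19 mm behind it; z points along the fingers, y is the line along which they close (so a half turn about z gives the same grasp; the last joint's range is limited). The gripper opens to 88 mm and grips with 3 to 60 N. Pads are 18 mm wide; open, the fingers measure 123 mm over their backs; the gripper's body (75 mm by 187 mm) begins 45 mm behind the grasp point.
Start: joints at [1.365, 0.689, -0.195, 1.565, 0.157, 0.902, -0.215], TCP at [0.148, -0.607, 0.239] pointing down, gripper open.
Joint ranges: [-3.01, 3.01], [-0.46, 2.08], [-1.47, 1.51], [0.13, 2.56], [-1, 4.14], [0.04, 2.09], [-2.66, 2.66]. Speed limits (rad/s): [2.57, 2.57, 3.14, 3.14, 3.14, 3.14, 3.14].

## Interface

Orientations are given as a unit quaternion [x, y, z, w].
In Python, from cell import r, viewer, ticket gives the robot as it stands. The module is installed in compiled form; this text tells all that it offers.
- The arm moves only by the tool move_arm, never from a script. Its argument "commands" is a list of rows, each a list of 7 numbers: the shift along the tool's x, y, z in cm, then the turn, a rotation vector about the tool's x, y, z in rad, then the finger opening in cm, from 0 to 8.81. In form: [[x, y, z, rx, ry, rz, gripper], ...]. A call has 1 to 10 rows; each row shifts and turns the commanded pose from where the row before left it, along the tool's axes as they then stand; what a row does not reach is not made up. A row lasts 1/12 s, in which the tool goes at most 41.7 mm and 7.16 degrees, less where a joint would pass 70% of its speed; a pose out of reach is approached as far as the arm can. A call is refused whole if a number of a shift passes 4.17 or a number of a turn 0.125, either way. A call with a gripper value outside its range is refused whole. The fingers move at their own pace and stop on an object; "force" is the grip in N (left out, the last holds). Time passes only in rows, so rows that do not move let the fingers close. It gives the time, the measured TCP pose, the force, the opening and the grip force at its end, in the units of the state.
- r.get_obs(): the state, without advancing time (a new reading comes with each control period).
- viewer.camera(name): name is "scene" or "top"; returns (picture, depth): 384x512x3 uint8, blue, green, red; 384x512 float32, m along the optical axis (not along the pixel's ray), 0 where there is no reading.
- viewer.camera_info(name): a dict with "K" (3x3 intrinsics, pixels), "xyz" and "orientation" of the camera in the world. Camera axes: x right, y down, z forward; pixel columns grow to the right and rows downward; lengths in m; the calibration is good to about 2 mm. A picture is of the moment at which its call begins. camera_info takes no time and is no camera call.
- ticket.job_done(): hands the job in; it is judged then, once.
The state is a dict: "t": time; "joints": joint angles; "qvel": joint speeds; "joint_efforts": joint torques, N m; "ee_pos": TCP position; "eef_rot": TCP orientation; "force": force on the tool from outside, world axes, zero at the start; "torque": the same for the moment, N m; "grip_width": finger opening in m; "grip_force": force on a finger pad.
Only numpy, scipy, OpenCV 4.12 (cv2) and the standard library are available. Lean on these libraries where they do the work, as an engineer would, in place of code of your own. Each camera call takes 0.05 s, during which the arm holds its last target. There are 200 camera calls.

## Working session

There is one attempt and no reset: what is moved stays moved. The work goes in short steps, Python scripts to look and compute and a tool call to move; the robot and the scene stay as the last step left them, time stands still between calls to the robot, and variables do not carry over. Pictures are saved under pics/ and viewed, at most 10 in all, crops included, and the job is handed in when it is done.

Besides the shell and the picture viewer there is one more tool, called after "Request:" by a JSON object that holds its "name" and its "arguments", one argument or row to a line. move_arm: Moves the arm, as the interface text tells. Its arguments: {"type":"object","properties":{"commands":{"type":"array","items":{"type":"array","items":{"type":"number"}}},"force":{"type":"number"}},"required":["commands"]}

```bash
mkdir -p pics; cat > h.py <<'E'
import numpy as np, cv2
from scipy.spatial.transform import Rotation as R
from cell import r, viewer, ticket
def cam(n):
    i=viewer.camera_info(n); return np.array(i["K"]),np.array(i["xyz"]),R.from_quat(i["orientation"]).as_matrix()
def pt(n,u,v,d):
    K,t,M=cam(n); return t+M@(d*np.linalg.inv(K)@[u,v,1])
def atz(n,u,v,z):
    K,t,M=cam(n); q=M@np.linalg.inv(K)@[u,v,1]; return t+q*(z-t[2])/q[2]
def proj(n,p):
    K,t,M=cam(n); c=K@(M.T@(np.array(p)-t)); return c[:2]/c[2]
E
python3 - <<'E'
from h import *
for n in("scene","top"):
    p,d=viewer.camera(n); cv2.imwrite(f"pics/{n}0.png",cv2.resize(p,(768,576))); np.savez(f"{n}0",p=p,d=d)
    i=viewer.camera_info(n);print(n,i)
o=r.get_obs(); print(o)
E
```

```text
scene {'K': array([[413.2713088 ,   0.        , 262.62710696],
       [  0.        , 413.2713088 , 191.33587121],
       [  0.        ,   0.        ,   1.        ]]), 'xyz': array([0.53584144, 0.55315839, 1.07461995]), 'orientation': array([ 0.0615902 ,  0.96814428, -0.24239583, -0.01214738])}
top {'K': array([[388.68946695,   0.        , 250.44759003],
       [  0.        , 388.68946695, 189.8725254 ],
       [  0.        ,   0.        ,   1.        ]]), 'xyz': array([0.27757235, 0.02576898, 1.14667698]), 'orientation': array([-0.69852518,  0.70913802, -0.06319583,  0.07205642])}
{'t': 0.1, 'joints': array([ 1.36481842,  0.68990222, -0.19454993,  1.56619861,  0.15732389,
        0.90249515, -0.21509202]), 'qvel': array([-1.20325133e-03, -3.38853333e-03, -2.28168750e-04, -2.58826966e-03,
        1.49058855e-03,  1.25269430e-03, -5.37751192e-05]), 'joint_efforts': array([-2.77317733e-03, -5.28500962e+01, -1.27158958e+00, -1.53837276e+01,
       -5.26020722e-02,  2.02720672e-03,  7.12099973e-05]), 'ee_pos': array([ 0.14826888, -0.60659707,  0.23800071]), 'eef_rot': array([ 9.92814601e-01,  1.19660027e-01, -1.52796539e-04, -7.89464453e-04]), 'force': array([-0.45555852,  0.12940797, -0.1776913 ]), 'torque': array([ 0.02633062, -0.0527861 , -0.01032754]), 'grip_force': 0.0, 'grip_width': 0.08811751845636208}
```

View pics/scene0.png

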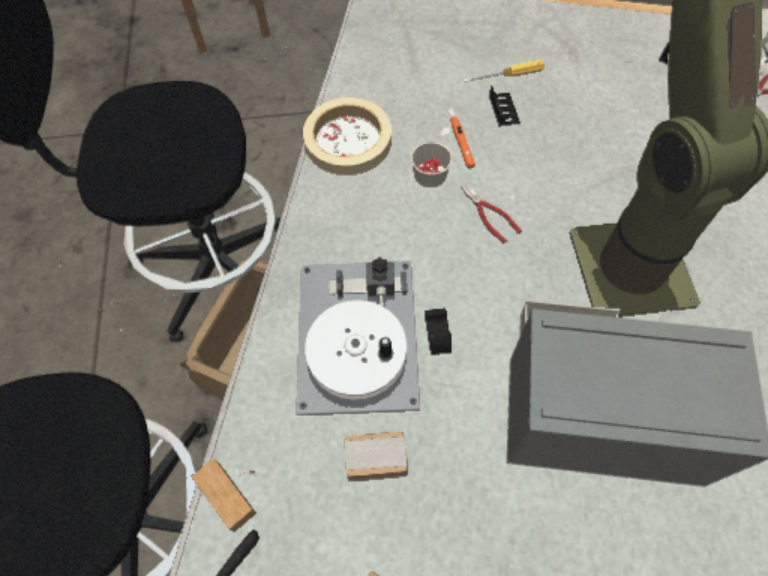

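View pics/top0.png

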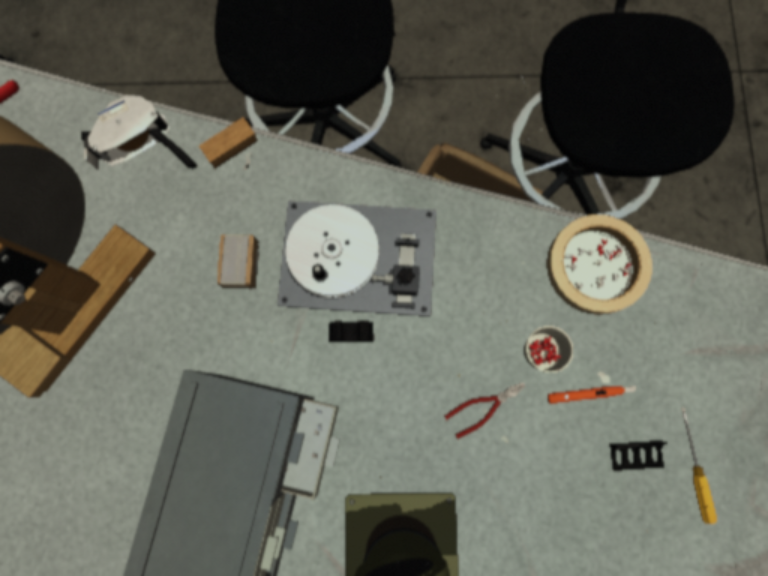

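The scene view shows the stand at about (358,337), the crank at (385,348) and the star knob at (379,266). The top view shows the pulley at (331,249), the crank at (319,271) and the knob at (405,276). Next I'll enlarge both.

```bash
python3 - <<'E'
from h import *
a=np.load("scene0.npz")["p"][165:285,190:310]; b=np.load("top0.npz")["p"][125:225,180:300]
c=np.zeros((480,800,3),np.uint8)
c[:400,:400]=cv2.resize(a[:,:120],(400,400),interpolation=2); c[:333,400:]=cv2.resize(b,(400,333),interpolation=2)
cv2.imwrite("pics/crop.png",c[:400])
for n,L in(("scene",[(358,337),(385,348),(379,266)]),("top",[(331,249),(319,271),(405,276)])):
    d=np.load(n+"0.npz")["d"]
    for u,v in L:
        u/=1.5;v/=1.5; dd=d[int(v),int(u)]; print(n,u,v,pt(n,u,v,dd).round(4))
E
```

```text
scene 238.66666666666666 224.66666666666666 [0.5504 0.1111 0.0694]
scene 256.6666666666667 232.0 [0.5069 0.1555 0.1121]
scene 252.66666666666666 177.33333333333334 [ 0.4982 -0.0119  0.0969]
top 220.66666666666666 166.0 [0.5554 0.1214 0.0776]
top 212.66666666666666 180.66666666666666 [0.5051 0.1398 0.1146]
top 270.0 184.0 [ 0.4974 -0.0167  0.0947]
```

View pics/crop.png

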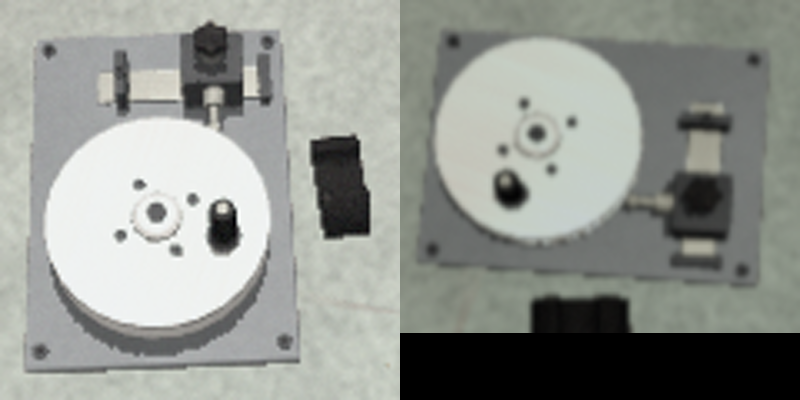

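```bash
cat >> h.py <<'E'
def tri(a,b):
    A=[];B=[]
    for n,(u,v) in(("scene",a),("top",b)):
        K,t,M=cam(n); q=M@np.linalg.inv(K)@[u,v,1]; q/=np.linalg.norm(q); P=np.eye(3)-np.outer(q,q); A.append(P);B.append(P@t)
    x,res,_,_=np.linalg.lstsq(np.vstack(A),np.hstack(B),rcond=None); return x,res
E
python3 - <<'E'
from h import *
S=lambda x,y:((x+.5)*.3-.5+190,(y+.5)*.3-.5+165)
T=lambda x,y:((x-399.5)*.3-.5+180,(y+.5)*.3-.5+125)
for k,s,t,z in(("hub",(156,212),(537,134),.076),("crank",(224,205),(508,178),.114),("knob",(211,38),(702,193),.097),
 ("h1",(48,50),(754,60),.012),("h2",(267,42),(742,270),.012),("h3",(285,341),(431,249),.012),("h4",(39,351),(453,41),.012)):
    print(k,*[x.round(4) for x in tri(S(*s),T(*t))],atz("scene",*S(*s),z).round(4),atz("top",*T(*t),z).round(4))
E
```

```text
hub [0.5583 0.122  0.0745] [0.] [0.557  0.1233 0.076 ] [0.5592 0.1213 0.076 ]
crank [0.5078 0.1421 0.1214] [0.] [0.5046 0.1406 0.114 ] [0.5125 0.1416 0.114 ]
knob [ 0.4989 -0.0164  0.0977] [0.] [ 0.497  -0.0157  0.097 ] [ 0.5009 -0.0173  0.097 ]
h1 [ 0.6397 -0.0702  0.0157] [0.] [ 0.6387 -0.0716  0.012 ] [ 0.6423 -0.0712  0.012 ]
h2 [ 0.4466 -0.0535  0.0158] [0.] [ 0.4446 -0.0547  0.012 ] [ 0.4489 -0.0545  0.012 ]
h3 [0.4692 0.221  0.019 ] [0.] [0.4671 0.2196 0.012 ] [0.4721 0.2213 0.012 ]
h4 [0.6626 0.204  0.017 ] [0.] [0.662  0.2029 0.012 ] [0.6655 0.2043 0.012 ]
```

```bash
python3 - <<'E'
from h import *
d=np.load("top0.npz")["d"]
for u,v in((188,376),(295,398),(265,500),(140,540),(310,420),(325,450),(350,335),(237,260),(545,350)):
    u/=1.5;v/=1.5; print(int(u*1.5),int(v*1.5),pt("top",u,v,d[int(v),int(u)]).round(3))
Rt=R.from_quat(r.get_obs()["eef_rot"]).as_matrix()
p=np.array([.499,-.0165,.15])
print((Rt.T@(p-r.get_obs()["ee_pos"])*100).round(2))
E
```

```text
188 376 [0.316 0.336 0.216]
295 398 [0.279 0.165 0.216]
265 500 [0.127 0.21  0.214]
140 540 [0.072 0.397 0.215]
310 420 [0.24  0.159 0.079]
325 450 [0.193 0.126 0.14 ]
350 335 [0.398 0.089 0.024]
237 260 [0.543 0.305 0.053]
545 350 [ 0.364 -0.288  0.007]
[ 48.09 -48.97   8.87]
```

Request:
{"name": "move_arm", "arguments": {
  "commands": [
    [2.4,-2.45,0,0,0,0,6],
    [2.4,-2.45,0,0,0,0,6],
    [2.4,-2.45,0,0,0,0,6],
    [2.4,-2.45,0,0,0,0,6],
    [2.4,-2.45,0,0,0,0,6],
    [2.4,-2.45,0,0,0,0,6],
    [2.4,-2.45,0,0,0,0,6],
    [2.4,-2.45,0,0,0,0,6],
    [2.4,-2.45,0,0,0,0,6],
    [2.4,-2.45,0,0,0,0,6]
  ],
  "force": 40
}}

```text
t: 0.93
ee_pos: [0.3238, -0.3106, 0.2386]
eef_rot: [0.993, 0.12, -0.0, -0.0]
force: [0.7, -0.1, 0.2]
grip_width: 0.0596
grip_force: 0.0
```

Request:
{"name": "move_arm", "arguments": {
  "commands": [
    [2.4,-2.45,0,0,0,0,6],
    [2.4,-2.45,0,0,0,0,6],
    [2.4,-2.45,0,0,0,0,6],
    [2.4,-2.45,0,0,0,0,6],
    [2.4,-2.45,0,0,0,0,6],
    [2.4,-2.45,0,0,0,0,6],
    [2.4,-2.45,0,0,0,0,6],
    [2.4,-2.45,0,0,0,0,6],
    [2.4,-2.45,0,0,0,0,6],
    [2.4,-2.45,0,0,0,0,6]
  ]
}}

```text
t: 1.77
ee_pos: [0.4987, -0.0155, 0.2385]
eef_rot: [0.993, 0.12, -0.0, 0.0]
force: [-0.2, -1.2, -0.1]
grip_width: 0.0602
grip_force: 0.0
```

Request:
{"name": "move_arm", "arguments": {
  "commands": [
    [0,0,0,0,0,0.11,6],
    [0,0,0,0,0,0.11,6],
    [0,0,0,0,0,0.103,6],
    [0,0,0,0,0,0,6]
  ]
}}

```text
t: 2.1
ee_pos: [0.4981, -0.0168, 0.2384]
eef_rot: [0.999, -0.043, -0.0, 0.0]
force: [0.4, -0.0, 0.1]
grip_width: 0.06
grip_force: 0.0
```

```bash
cat >> h.py <<'E'
def delta(p):
    o=r.get_obs(); Rt=R.from_quat(o["eef_rot"]).as_matrix()
    print("t",o["t"],"pos",o["ee_pos"].round(4),"y-axis",Rt[:,1].round(3),"z",Rt[:,2].round(3),"F",o["force"].round(2))
    print("tool cm",(Rt.T@(np.array(p)-o["ee_pos"])*100).round(2))
E
python3 -c "
from h import *
delta([.499,-.0165,.074])"
```

```text
t 2.1 pos [ 0.4981 -0.0168  0.2384] y-axis [-0.085 -0.996  0.001] z [-0.001 -0.001 -1.   ] F [ 0.36 -0.04  0.05]
tool cm [ 0.1  -0.05 16.44]
```

Request:
{"name": "move_arm", "arguments": {
  "commands": [
    [0.1,0,3,0,0,0,6],
    [0,0,3,0,0,0,6],
    [0,0,3,0,0,0,6],
    [0,0,3,0,0,0,6],
    [0,0,1.6,0,0,0,6],
    [0,0,1.6,0,0,0,6],
    [0,0,1.2,0,0,0,6],
    [0,0,0,0,0,0,6]
  ]
}}

```text
t: 2.77
ee_pos: [0.4979, -0.0171, 0.0726]
eef_rot: [0.999, -0.04, -0.002, -0.0]
force: [-0.4, -0.4, -0.0]
grip_width: 0.0597
grip_force: 0.0
```

Request:
{"name": "move_arm", "arguments": {
  "commands": [
    [0,0,0,0,0,0,2],
    [0,0,0,0,0,0,2],
    [0,0,0,0,0,0,2],
    [0,0,0,0,0,0,2],
    [0,0,0,0,0,0,2],
    [0,0,0,0,0,0,2]
  ]
}}

```text
t: 3.27
ee_pos: [0.4998, -0.0181, 0.0754]
eef_rot: [0.999, -0.042, 0.001, 0.0]
force: [-0.4, -2.7, 4.5]
grip_width: 0.0284
grip_force: 40.0
```

Request:
{"name": "move_arm", "arguments": {
  "commands": [
    [0.6,0,0,0,0,0,2],
    [0.6,0,0,0,0,0,2],
    [0.6,0,0,0,0,0,2],
    [0.6,0,0,0,0,0,2],
    [0.6,0,0,0,0,0,2],
    [0.6,0,0,0,0,0,2],
    [0.5,0,0,0,0,0,2]
  ]
}}

```text
t: 3.85
ee_pos: [0.5374, -0.0214, 0.0754]
eef_rot: [0.999, -0.042, -0.003, 0.001]
force: [-6.5, -2.0, 11.9]
grip_width: 0.0285
grip_force: 40.1
```

Request:
{"name": "move_arm", "arguments": {
  "commands": [
    [0.3,0,0,0,0,0,2],
    [0.2,0,0,0,0,0,2],
    [0.2,0,0,0,0,0,2],
    [0,0,0,0,0,0,2]
  ]
}}

```text
t: 4.18
ee_pos: [0.5449, -0.022, 0.0754]
eef_rot: [0.999, -0.042, -0.002, 0.001]
force: [-4.7, -2.2, 10.2]
grip_width: 0.0278
grip_force: 40.0
```

Request:
{"name": "move_arm", "arguments": {
  "commands": [
    [0.15,0,0,0,0,0,2],
    [0.15,0,0,0,0,0,2],
    [0,0,0,0,0,0,2]
  ]
}}

```text
t: 4.43
ee_pos: [0.5471, -0.0222, 0.0754]
eef_rot: [0.999, -0.042, -0.003, 0.001]
force: [-6.8, -0.6, 11.7]
grip_width: 0.0285
grip_force: 40.1
```

Request:
{"name": "move_arm", "arguments": {
  "commands": [
    [0.15,0,0,0,0,0,2],
    [0.15,0,0,0,0,0,2],
    [0,0,0,0,0,0,2]
  ]
}}

```text
t: 4.68
ee_pos: [0.5471, -0.0222, 0.0753]
eef_rot: [0.999, -0.042, -0.006, 0.001]
force: [-12.4, -2.3, 16.5]
grip_width: 0.028
grip_force: 40.1
```

Request:
{"name": "move_arm", "arguments": {
  "commands": [
    [0,0,0,0,0,0,2],
    [0,0,0,0,0,0,6],
    [0,0,0,0,0,0,6],
    [0,0,0,0,0,0,6],
    [0,0,0,0,0,0,6],
    [0,0,-2,0,0,0,6],
    [0,0,-4,0,0,0,6],
    [0,0,-4,0,0,0,6],
    [0,0,0,0,0,0,6]
  ]
}}

```text
t: 5.43
ee_pos: [0.558, -0.0217, 0.1811]
eef_rot: [0.999, -0.042, 0.007, -0.0]
force: [-0.1, -0.4, -0.5]
grip_width: 0.0601
grip_force: 0.0
```

```bash
python3 -c "
from h import *
delta([.5085,.141,.18])
p,d=viewer.camera('top'); cv2.imwrite('pics/t1.png',cv2.resize(p[100:250,150:350],(800,600)))"
```

```text
t 5.4333 pos [ 0.558  -0.0217  0.1811] y-axis [-0.083 -0.997 -0.001] z [ 0.013  0.    -1.   ] F [-0.09 -0.45 -0.46]
tool cm [ -6.29 -15.8    0.05]
```

View pics/t1.png

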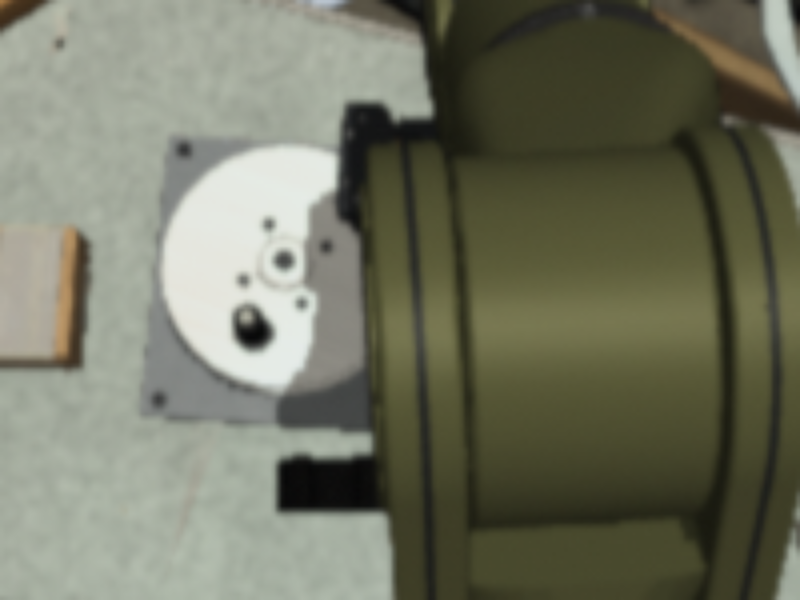

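The pulley hub is at (284,260) and the crank top at (250,320) in the crop, both unmoved. The arm hides the slide. I'll go to the crank.

Request:
{"name": "move_arm", "arguments": {
  "commands": [
    [-1.2,-3,0,0,0,0,5],
    [-1.2,-3,0,0,0,0,5],
    [-1.2,-3,0,0,0,0,5],
    [-1.2,-3,0,0,0,0,5],
    [-1,-2.5,0,0,0,0,5],
    [-0.5,-1.3,0,0,0,0,5],
    [0,0,0,0,0,0,5],
    [0,0,0,0,0,0,5]
  ],
  "force": 30
}}

```text
t: 6.15
ee_pos: [0.5031, 0.1412, 0.1739]
eef_rot: [0.999, -0.041, -0.001, 0.0]
force: [-0.3, -1.1, 0.4]
grip_width: 0.0498
grip_force: 0.0
```

```bash
python3 -c "
from h import *
delta([.5085,.141,.08])
p,d=viewer.camera('scene'); cv2.imwrite('pics/s1.png',cv2.resize(p[140:290,170:370],(800,600)))"
```

```text
t 6.15 pos [0.5031 0.1412 0.1739] y-axis [-0.081 -0.997  0.001] z [-0.001 -0.001 -1.   ] F [-0.33 -1.07  0.36]
tool cm [ 0.55 -0.03  9.39]
```

View pics/s1.png

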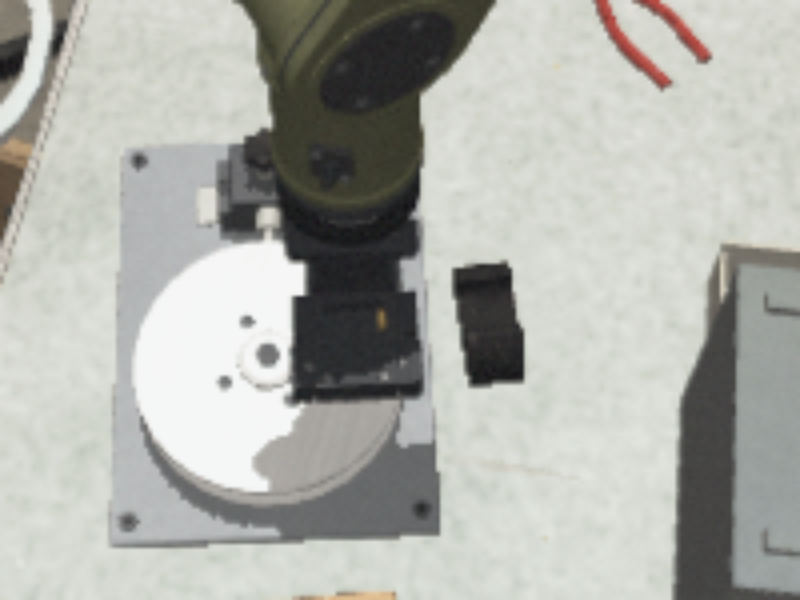

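The slide block at about (248,190) is against its stop. The feeler at (268,222) lines up with the hub at (267,355). Next I'll lower onto the crank.

Request:
{"name": "move_arm", "arguments": {
  "commands": [
    [0.5,0,0,0,0,0,5],
    [0,0,2,0,0,0,5],
    [0,0,2,0,0,0,5],
    [0,0,2,0,0,0,5],
    [0,0,1.5,0,0,0,5],
    [0,0,1,0,0,0,5],
    [0,0,0.9,0,0,0,5],
    [0,0,0,0,0,0,5]
  ]
}}

```text
t: 6.87
ee_pos: [0.5083, 0.1393, 0.0793]
eef_rot: [0.999, -0.042, -0.001, 0.001]
force: [-0.3, -0.3, 0.0]
grip_width: 0.0502
grip_force: 0.0
```

Request:
{"name": "move_arm", "arguments": {
  "commands": [
    [0,0,0,0,0,0,1],
    [0,0,0,0,0,0,1],
    [0,0,0,0,0,0,1],
    [0,0,0,0,0,0,1],
    [0,0,0,0,0,0,1],
    [0,0,0,0,0,0,1]
  ]
}}

```text
t: 7.37
ee_pos: [0.5093, 0.1425, 0.0815]
eef_rot: [0.999, -0.041, 0.001, -0.001]
force: [1.0, 4.3, 3.8]
grip_width: 0.0209
grip_force: 30.0
```

```bash
python3 -c "
from h import *
delta([.5085,.141,.08]);print(r.get_obs()['grip_width'])"
```

```text
t 7.3667 pos [0.5093 0.1425 0.0815] y-axis [-0.082 -0.997 -0.003] z [ 0.002  0.002 -1.   ] F [1.   4.34 3.75]
tool cm [-0.07  0.15  0.14]
0.020929097364722798
```

```bash
cat >> h.py <<'E'
C=np.array([.558,.122])
def st(show=1):
    o=r.get_obs(); e=o["ee_pos"][:2]-C; th=np.arctan2(e[1],e[0]); f=o["force"][:2]
    print("t %.2f th %.1f rad %.4f Ftan %.2f Frad %.2f w %.4f"%(o["t"],np.degrees(th)%360,np.hypot(*e),-f@[-np.sin(th),np.cos(th)],-f@[np.cos(th),np.sin(th)],o["grip_width"]))
def rows(a,b,n):
    t=np.radians(np.linspace(a,b,n+1)); P=.055*np.c_[np.cos(t),np.sin(t)]
    A=np.array([[.9966,-.083],[-.083,-.9966]])
    print([[*map(float,q.round(2)),0,0,0,0,1] for q in np.diff(P,axis=0)@A.T*100])
E
python3 -c "
from h import *
st()
for a in range(157,157+140,20): print(a);rows(a,a+20,5)"
```

```text
t 7.37 th 157.2 rad 0.0528 Ftan 4.39 Frad -0.76 w 0.0209
157
[[-0.11, 0.37, 0, 0, 0, 0, 1], [-0.08, 0.38, 0, 0, 0, 0, 1], [-0.06, 0.38, 0, 0, 0, 0, 1], [-0.03, 0.38, 0, 0, 0, 0, 1], [-0.0, 0.38, 0, 0, 0, 0, 1]]
177
[[0.03, 0.38, 0, 0, 0, 0, 1], [0.05, 0.38, 0, 0, 0, 0, 1], [0.08, 0.38, 0, 0, 0, 0, 1], [0.1, 0.37, 0, 0, 0, 0, 1], [0.13, 0.36, 0, 0, 0, 0, 1]]
197
[[0.15, 0.35, 0, 0, 0, 0, 1], [0.18, 0.34, 0, 0, 0, 0, 1], [0.2, 0.33, 0, 0, 0, 0, 1], [0.22, 0.31, 0, 0, 0, 0, 1], [0.25, 0.3, 0, 0, 0, 0, 1]]
217
[[0.27, 0.28, 0, 0, 0, 0, 1], [0.28, 0.26, 0, 0, 0, 0, 1], [0.3, 0.24, 0, 0, 0, 0, 1], [0.32, 0.22, 0, 0, 0, 0, 1], [0.33, 0.19, 0, 0, 0, 0, 1]]
237
[[0.34, 0.17, 0, 0, 0, 0, 1], [0.36, 0.15, 0, 0, 0, 0, 1], [0.36, 0.12, 0, 0, 0, 0, 1], [0.37, 0.09, 0, 0, 0, 0, 1], [0.38, 0.07, 0, 0, 0, 0, 1]]
257
[[0.38, 0.04, 0, 0, 0, 0, 1], [0.38, 0.02, 0, 0, 0, 0, 1], [0.38, -0.01, 0, 0, 0, 0, 1], [0.38, -0.04, 0, 0, 0, 0, 1], [0.38, -0.07, 0, 0, 0, 0, 1]]
277
[[0.37, -0.09, 0, 0, 0, 0, 1], [0.37, -0.12, 0, 0, 0, 0, 1], [0.36, -0.14, 0, 0, 0, 0, 1], [0.35, -0.17, 0, 0, 0, 0, 1], [0.33, -0.19, 0, 0, 0, 0, 1]]
```

Request:
{"name": "move_arm", "arguments": {
  "commands": [
    [-0.11,0.37,0,0,0,0,1],
    [-0.08,0.38,0,0,0,0,1],
    [-0.06,0.38,0,0,0,0,1],
    [-0.03,0.38,0,0,0,0,1],
    [0,0.38,0,0,0,0,1]
  ]
}}

```text
t: 7.78
ee_pos: [0.5054, 0.1228, 0.0814]
eef_rot: [0.999, -0.041, 0.002, -0.001]
force: [0.9, 5.3, 3.5]
grip_width: 0.0209
grip_force: 30.0
```

```bash
python3 -c "
from h import *
st()"
```

```text
t 7.78 th 179.2 rad 0.0526 Ftan 5.36 Frad 0.79 w 0.0209
```

Request:
{"name": "move_arm", "arguments": {
  "commands": [
    [0.03,0.38,0,0,0,0,1],
    [0.05,0.38,0,0,0,0,1],
    [0.08,0.38,0,0,0,0,1]
  ]
}}

```text
t: 8.03
ee_pos: [0.5065, 0.1114, 0.0814]
eef_rot: [0.999, -0.041, 0.002, -0.001]
force: [1.1, 5.8, 5.9]
grip_width: 0.0208
grip_force: 30.0
```

```bash
python3 -c "
from h import *
st()"
```

```text
t 8.03 th 191.6 rad 0.0526 Ftan 5.44 Frad 2.22 w 0.0208
```

Request:
{"name": "move_arm", "arguments": {
  "commands": [
    [0.1,0.37,0,0,0,0,1],
    [0.13,0.36,0,0,0,0,1],
    [0.15,0.35,0,0,0,0,1]
  ]
}}

```text
t: 8.28
ee_pos: [0.5097, 0.1007, 0.0814]
eef_rot: [0.999, -0.041, 0.002, -0.001]
force: [2.4, 6.4, 4.4]
grip_width: 0.0209
grip_force: 30.0
```

Request:
{"name": "move_arm", "arguments": {
  "commands": [
    [0.18,0.34,0,0,0,0,1],
    [0.2,0.33,0,0,0,0,1],
    [0.22,0.31,0,0,0,0,1]
  ]
}}

```text
t: 8.53
ee_pos: [0.515, 0.0911, 0.0814]
eef_rot: [0.999, -0.041, 0.002, -0.002]
force: [2.1, 8.8, 5.0]
grip_width: 0.0208
grip_force: 30.0
```

Request:
{"name": "move_arm", "arguments": {
  "commands": [
    [0.25,0.3,0,0,0,0,1],
    [0.27,0.28,0,0,0,0,1],
    [0.28,0.26,0,0,0,0,1]
  ]
}}

```text
t: 8.78
ee_pos: [0.522, 0.0827, 0.0814]
eef_rot: [0.999, -0.041, 0.002, -0.002]
force: [1.6, 9.4, 4.4]
grip_width: 0.0206
grip_force: 30.0
```

```bash
python3 -c "
from h import *
st()"
```

```text
t 8.78 th 227.5 rad 0.0533 Ftan 5.17 Frad 8.02 w 0.0206
```

```bash
python3 -c "
from h import *
from scipy.optimize import least_squares
P=np.array([(.5093,.1425),(.5054,.1228),(.5065,.1114),(.5097,.1007),(.515,.0911),(.522,.0827)])
s=least_squares(lambda c:np.hypot(*(P-c).T)-.055,[.558,.122]);print(s.x,s.fun.round(4))
c=s.x
t=np.degrees(np.arctan2(*(P-c).T[::-1]))%360;print(t)
rows(225,285,15)"
```

```text
[0.56039886 0.12210745] [ 0.  0. -0.  0. -0.  0.]
[158.24403154 179.27856872 191.2359949  202.89176994 214.33310655
 225.74268001]
[[0.3, 0.24, 0, 0, 0, 0, 1], [0.32, 0.22, 0, 0, 0, 0, 1], [0.33, 0.19, 0, 0, 0, 0, 1], [0.34, 0.17, 0, 0, 0, 0, 1], [0.36, 0.15, 0, 0, 0, 0, 1], [0.36, 0.12, 0, 0, 0, 0, 1], [0.37, 0.09, 0, 0, 0, 0, 1], [0.38, 0.07, 0, 0, 0, 0, 1], [0.38, 0.04, 0, 0, 0, 0, 1], [0.38, 0.02, 0, 0, 0, 0, 1], [0.38, -0.01, 0, 0, 0, 0, 1], [0.38, -0.04, 0, 0, 0, 0, 1], [0.38, -0.07, 0, 0, 0, 0, 1], [0.37, -0.09, 0, 0, 0, 0, 1], [0.37, -0.12, 0, 0, 0, 0, 1]]
```

```bash
sed -i 's/^C=.*/C=np.array([.5604,.1221])/' h.py; python3 -c "
from h import *
st()
for a in range(229,229+240,24): print(a);rows(a,a+24,6)"
```

```text
t 8.78 th 225.8 rad 0.0550 Ftan 5.42 Frad 7.85 w 0.0206
229
[[0.32, 0.22, 0, 0, 0, 0, 1], [0.33, 0.19, 0, 0, 0, 0, 1], [0.34, 0.17, 0, 0, 0, 0, 1], [0.36, 0.15, 0, 0, 0, 0, 1], [0.36, 0.12, 0, 0, 0, 0, 1], [0.37, 0.09, 0, 0, 0, 0, 1]]
253
[[0.38, 0.07, 0, 0, 0, 0, 1], [0.38, 0.04, 0, 0, 0, 0, 1], [0.38, 0.02, 0, 0, 0, 0, 1], [0.38, -0.01, 0, 0, 0, 0, 1], [0.38, -0.04, 0, 0, 0, 0, 1], [0.38, -0.07, 0, 0, 0, 0, 1]]
277
[[0.37, -0.09, 0, 0, 0, 0, 1], [0.37, -0.12, 0, 0, 0, 0, 1], [0.36, -0.14, 0, 0, 0, 0, 1], [0.35, -0.17, 0, 0, 0, 0, 1], [0.33, -0.19, 0, 0, 0, 0, 1], [0.32, -0.21, 0, 0, 0, 0, 1]]
301
[[0.3, -0.24, 0, 0, 0, 0, 1], [0.29, -0.26, 0, 0, 0, 0, 1], [0.27, -0.28, 0, 0, 0, 0, 1], [0.25, -0.29, 0, 0, 0, 0, 1], [0.23, -0.31, 0, 0, 0, 0, 1], [0.2, -0.32, 0, 0, 0, 0, 1]]
325
[[0.18, -0.34, 0, 0, 0, 0, 1], [0.16, -0.35, 0, 0, 0, 0, 1], [0.13, -0.36, 0, 0, 0, 0, 1], [0.11, -0.37, 0, 0, 0, 0, 1], [0.08, -0.38, 0, 0, 0, 0, 1], [0.06, -0.38, 0, 0, 0, 0, 1]]
349
[[0.03, -0.38, 0, 0, 0, 0, 1], [0.0, -0.38, 0, 0, 0, 0, 1], [-0.03, -0.38, 0, 0, 0, 0, 1], [-0.05, -0.38, 0, 0, 0, 0, 1], [-0.08, -0.38, 0, 0, 0, 0, 1], [-0.1, -0.37, 0, 0, 0, 0, 1]]
373
[[-0.13, -0.36, 0, 0, 0, 0, 1], [-0.15, -0.35, 0, 0, 0, 0, 1], [-0.18, -0.34, 0, 0, 0, 0, 1], [-0.2, -0.33, 0, 0, 0, 0, 1], [-0.22, -0.31, 0, 0, 0, 0, 1], [-0.25, -0.3, 0, 0, 0, 0, 1]]
397
[[-0.27, -0.28, 0, 0, 0, 0, 1], [-0.28, -0.26, 0, 0, 0, 0, 1], [-0.3, -0.24, 0, 0, 0, 0, 1], [-0.32, -0.22, 0, 0, 0, 0, 1], [-0.33, -0.19, 0, 0, 0, 0, 1], [-0.34, -0.17, 0, 0, 0, 0, 1]]
421
[[-0.36, -0.15, 0, 0, 0, 0, 1], [-0.36, -0.12, 0, 0, 0, 0, 1], [-0.37, -0.09, 0, 0, 0, 0, 1], [-0.38, -0.07, 0, 0, 0, 0, 1], [-0.38, -0.04, 0, 0, 0, 0, 1], [-0.38, -0.02, 0, 0, 0, 0, 1]]
445
[[-0.38, 0.01, 0, 0, 0, 0, 1], [-0.38, 0.04, 0, 0, 0, 0, 1], [-0.38, 0.07, 0, 0, 0, 0, 1], [-0.37, 0.09, 0, 0, 0, 0, 1], [-0.37, 0.12, 0, 0, 0, 0, 1], [-0.36, 0.14, 0, 0, 0, 0, 1]]
```

Request:
{"name": "move_arm", "arguments": {
  "commands": [
    [0.37,0.12,0,0,0,0,1],
    [0.38,0.09,0,0,0,0,1],
    [0.36,0.1,0,0,0,0,1]
  ]
}}

```text
t: 9.03
ee_pos: [0.5299, 0.0765, 0.0814]
eef_rot: [0.999, -0.041, -0.001, -0.0]
force: [-2.1, 3.0, 11.3]
grip_width: 0.0209
grip_force: 30.0
```

Request:
{"name": "move_arm", "arguments": {
  "commands": [
    [0.36,0.15,0,0,0,0,1],
    [0.36,0.12,0,0,0,0,1],
    [0.37,0.09,0,0,0,0,1]
  ]
}}

```text
t: 9.28
ee_pos: [0.5397, 0.0713, 0.0814]
eef_rot: [0.999, -0.041, -0.002, 0.0]
force: [-4.3, 2.8, 12.2]
grip_width: 0.021
grip_force: 30.0
```

Request:
{"name": "move_arm", "arguments": {
  "commands": [
    [0.38,0.07,0,0,0,0,1],
    [0.38,0.04,0,0,0,0,1],
    [0.38,0.02,0,0,0,0,1]
  ]
}}

```text
t: 9.53
ee_pos: [0.5505, 0.0682, 0.0813]
eef_rot: [0.999, -0.042, -0.002, 0.001]
force: [-5.2, 1.5, 12.6]
grip_width: 0.0211
grip_force: 30.0
```

Request:
{"name": "move_arm", "arguments": {
  "commands": [
    [0.38,-0.01,0,0,0,0,1],
    [0.38,-0.04,0,0,0,0,1],
    [0.38,-0.07,0,0,0,0,1]
  ]
}}

```text
t: 9.78
ee_pos: [0.5617, 0.0673, 0.0813]
eef_rot: [0.999, -0.042, -0.002, 0.002]
force: [-5.6, -0.9, 12.6]
grip_width: 0.021
grip_force: 30.0
```

```bash
python3 -c "
from h import *
st()"
```

```text
t 9.78 th 271.3 rad 0.0548 Ftan 5.65 Frad -0.79 w 0.0210
```

Steady at about 5.2 N so far. Vertical load is fine, so I'll continue.

Request:
{"name": "move_arm", "arguments": {
  "commands": [
    [0.37,-0.09,0,0,0,0,1],
    [0.37,-0.12,0,0,0,0,1],
    [0.36,-0.14,0,0,0,0,1]
  ]
}}

```text
t: 10.03
ee_pos: [0.5731, 0.0688, 0.0814]
eef_rot: [0.999, -0.043, -0.002, 0.002]
force: [-4.1, -2.1, 12.0]
grip_width: 0.021
grip_force: 30.0
```

Request:
{"name": "move_arm", "arguments": {
  "commands": [
    [0.35,-0.17,0,0,0,0,1],
    [0.33,-0.19,0,0,0,0,1],
    [0.32,-0.21,0,0,0,0,1]
  ]
}}

```text
t: 10.28
ee_pos: [0.5841, 0.0727, 0.0814]
eef_rot: [0.999, -0.043, -0.002, 0.003]
force: [-4.3, -3.8, 11.4]
grip_width: 0.0208
grip_force: 30.0
```

Request:
{"name": "move_arm", "arguments": {
  "commands": [
    [0.3,-0.24,0,0,0,0,1],
    [0.29,-0.26,0,0,0,0,1],
    [0.27,-0.28,0,0,0,0,1]
  ]
}}

```text
t: 10.53
ee_pos: [0.5916, 0.0771, 0.0813]
eef_rot: [0.999, -0.044, -0.004, 0.005]
force: [-6.2, -8.3, 16.1]
grip_width: 0.0207
grip_force: 30.0
```

Request:
{"name": "move_arm", "arguments": {
  "commands": [
    [0.25,-0.29,0,0,0,0,1],
    [0.23,-0.31,0,0,0,0,1],
    [0.2,-0.32,0,0,0,0,1]
  ]
}}

```text
t: 10.78
ee_pos: [0.6012, 0.0855, 0.0814]
eef_rot: [0.999, -0.044, -0.002, 0.004]
force: [-1.8, -7.7, 10.0]
grip_width: 0.0205
grip_force: 30.0
```

```bash
python3 -c "
from h import *
st()"
```

```text
t 10.78 th 318.1 rad 0.0548 Ftan 6.93 Frad -3.74 w 0.0205
```

Request:
{"name": "move_arm", "arguments": {
  "commands": [
    [0.1,-0.17,0,0,0,0,1]
  ]
}}

```text
t: 10.87
ee_pos: [0.6037, 0.0886, 0.0815]
eef_rot: [0.999, -0.044, -0.0, 0.003]
force: [0.7, -3.8, 7.8]
grip_width: 0.021
grip_force: 30.0
```

```bash
python3 -c "
from h import *
st()"
```

```text
t 10.87 th 322.3 rad 0.0548 Ftan 2.59 Frad -2.94 w 0.0210
```

Request:
{"name": "move_arm", "arguments": {
  "commands": [
    [0.1,-0.17,0,0,0,0,1]
  ]
}}

```text
t: 10.95
ee_pos: [0.6054, 0.0907, 0.0814]
eef_rot: [0.999, -0.044, 0.0, 0.003]
force: [1.2, -3.6, 7.0]
grip_width: 0.0207
grip_force: 30.0
```

```bash
python3 -c "
from h import *
st()"
```

```text
t 10.95 th 325.1 rad 0.0548 Ftan 2.27 Frad -3.09 w 0.0207
```

Request:
{"name": "move_arm", "arguments": {
  "commands": [
    [-0.11,0.16,0,0,0,0,1],
    [-0.11,0.16,0,0,0,0,1]
  ]
}}

```text
t: 11.12
ee_pos: [0.6058, 0.0914, 0.0816]
eef_rot: [0.999, -0.042, 0.004, 0.0]
force: [8.1, 1.6, -0.4]
grip_width: 0.0211
grip_force: 30.0
```

```bash
python3 -c "
from h import *
st()"
```

```text
t 11.12 th 325.9 rad 0.0548 Ftan -5.88 Frad -5.78 w 0.0211
```

Request:
{"name": "move_arm", "arguments": {
  "commands": [
    [-0.11,0.16,0,0,0,0,1],
    [-0.06,0.08,0,0,0,0,1]
  ]
}}

```text
t: 11.28
ee_pos: [0.6056, 0.0912, 0.0816]
eef_rot: [0.999, -0.042, 0.005, -0.001]
force: [10.8, 3.3, -3.3]
grip_width: 0.0209
grip_force: 30.0
```

```bash
python3 -c "
from h import *
st()"
```

```text
t 11.28 th 325.7 rad 0.0548 Ftan -8.78 Frad -7.10 w 0.0209
```

Request:
{"name": "move_arm", "arguments": {
  "commands": [
    [0,0.13,0,0,0,0,1],
    [0,0.13,0,0,0,0,1]
  ]
}}

```text
t: 11.45
ee_pos: [0.605, 0.0902, 0.0815]
eef_rot: [0.999, -0.041, 0.005, -0.002]
force: [8.4, 5.8, -0.9]
grip_width: 0.0209
grip_force: 30.0
```

```bash
python3 -c "
from h import *
st()"
```

```text
t 11.45 th 324.4 rad 0.0549 Ftan -9.62 Frad -3.40 w 0.0209
```

Request:
{"name": "move_arm", "arguments": {
  "commands": [
    [-0.03,0.13,0,0,0,0,1],
    [-0.03,0.13,0,0,0,0,1]
  ]
}}

```text
t: 11.62
ee_pos: [0.6034, 0.088, 0.0815]
eef_rot: [0.999, -0.041, 0.004, -0.002]
force: [6.5, 5.9, 0.7]
grip_width: 0.0207
grip_force: 30.0
```

```bash
python3 -c "
from h import *
st()"
```

```text
t 11.62 th 321.6 rad 0.0549 Ftan -8.66 Frad -1.45 w 0.0207
```

Request:
{"name": "move_arm", "arguments": {
  "commands": [
    [-0.08,0.12,0,0,0,0,1]
  ]
}}

```text
t: 11.7
ee_pos: [0.6023, 0.0867, 0.0815]
eef_rot: [0.999, -0.041, 0.004, -0.002]
force: [6.6, 4.8, 0.4]
grip_width: 0.021
grip_force: 30.0
```

```bash
python3 -c "
from h import *
st()"
```

```text
t 11.70 th 319.8 rad 0.0549 Ftan -7.92 Frad -1.92 w 0.0210
```

Request:
{"name": "move_arm", "arguments": {
  "commands": [
    [0,0,0,0,0,0,1]
  ]
}}

```text
t: 11.78
ee_pos: [0.6015, 0.0857, 0.0815]
eef_rot: [0.999, -0.041, 0.003, -0.001]
force: [4.2, 2.7, 2.5]
grip_width: 0.021
grip_force: 30.0
```

```bash
python3 -c "
from h import *
st()"
```

```text
t 11.78 th 318.4 rad 0.0549 Ftan -4.79 Frad -1.35 w 0.0210
```

Request:
{"name": "move_arm", "arguments": {
  "commands": [
    [-0.08,0.12,0,0,0,0,1]
  ]
}}

```text
t: 11.87
ee_pos: [0.6007, 0.0849, 0.0815]
eef_rot: [0.999, -0.041, 0.003, -0.001]
force: [5.7, 4.2, 2.3]
grip_width: 0.0209
grip_force: 30.0
```

```bash
python3 -c "
from h import *
st()"
```

```text
t 11.87 th 317.3 rad 0.0549 Ftan -6.95 Frad -1.31 w 0.0209
```

Request:
{"name": "move_arm", "arguments": {
  "commands": [
    [-0.08,0.12,0,0,0,0,1]
  ]
}}

```text
t: 11.95
ee_pos: [0.5996, 0.0837, 0.0815]
eef_rot: [0.999, -0.041, 0.003, -0.001]
force: [4.2, 4.4, 2.8]
grip_width: 0.0208
grip_force: 30.0
```

```bash
python3 -c "
from h import *
st()"
```

```text
t 11.95 th 315.6 rad 0.0549 Ftan -6.08 Frad 0.05 w 0.0208
```

Request:
{"name": "move_arm", "arguments": {
  "commands": [
    [-0.08,0.12,0,0,0,0,1]
  ]
}}

```text
t: 12.03
ee_pos: [0.5982, 0.0824, 0.0815]
eef_rot: [0.999, -0.041, 0.003, -0.001]
force: [4.2, 3.2, 4.5]
grip_width: 0.0212
grip_force: 30.0
```

```bash
python3 -c "
from h import *
st()"
```

```text
t 12.03 th 313.6 rad 0.0549 Ftan -5.21 Frad -0.61 w 0.0212
```

Request:
{"name": "move_arm", "arguments": {
  "commands": [
    [-0.08,0.12,0,0,0,0,1]
  ]
}}

```text
t: 12.12
ee_pos: [0.5968, 0.081, 0.0814]
eef_rot: [0.999, -0.041, 0.002, -0.001]
force: [2.5, 3.5, 5.5]
grip_width: 0.0209
grip_force: 30.0
```

```bash
python3 -c "
from h import *
st()"
```

```text
t 12.12 th 311.5 rad 0.0549 Ftan -4.17 Frad 0.96 w 0.0209
```

Request:
{"name": "move_arm", "arguments": {
  "commands": [
    [0.11,-0.16,0,0,0,0,1],
    [0.12,-0.15,0,0,0,0,1],
    [0.12,-0.15,0,0,0,0,1],
    [0.09,-0.12,0,0,0,0,1]
  ]
}}

```text
t: 12.45
ee_pos: [0.5965, 0.0807, 0.0813]
eef_rot: [0.999, -0.043, -0.004, 0.003]
force: [-6.7, -5.4, 16.8]
grip_width: 0.0207
grip_force: 30.0
```

```bash
python3 -c "
from h import *
st()"
```

```text
t 12.45 th 311.1 rad 0.0549 Ftan 8.56 Frad 0.33 w 0.0207
```

Request:
{"name": "move_arm", "arguments": {
  "commands": [
    [0.09,-0.12,0,0,0,0,1]
  ]
}}

```text
t: 12.53
ee_pos: [0.5972, 0.0814, 0.0813]
eef_rot: [0.999, -0.043, -0.004, 0.003]
force: [-5.9, -4.9, 16.2]
grip_width: 0.0206
grip_force: 30.0
```

```bash
python3 -c "
from h import *
st()"
```

```text
t 12.53 th 312.1 rad 0.0549 Ftan 7.71 Frad 0.32 w 0.0206
```

Request:
{"name": "move_arm", "arguments": {
  "commands": [
    [0.08,-0.11,0,0,0,0,1],
    [0.08,-0.11,0,0,0,0,1]
  ]
}}

```text
t: 12.7
ee_pos: [0.5995, 0.0836, 0.0813]
eef_rot: [0.999, -0.043, -0.003, 0.003]
force: [-5.4, -4.8, 13.4]
grip_width: 0.0207
grip_force: 30.0
```

```bash
python3 -c "
from h import *
st()"
```

```text
t 12.70 th 315.4 rad 0.0549 Ftan 7.28 Frad 0.48 w 0.0207
```

Request:
{"name": "move_arm", "arguments": {
  "commands": [
    [0,0,0,0,0,0,1]
  ]
}}

```text
t: 12.78
ee_pos: [0.6004, 0.0845, 0.0814]
eef_rot: [0.999, -0.043, -0.002, 0.003]
force: [-2.8, -3.2, 11.7]
grip_width: 0.0209
grip_force: 30.0
```

```bash
python3 -c "
from h import *
st()"
```

```text
t 12.78 th 316.8 rad 0.0549 Ftan 4.25 Frad -0.21 w 0.0209
```

Request:
{"name": "move_arm", "arguments": {
  "commands": [
    [-0.11,0.16,-0.2,0,0,0,1],
    [0,0,-0.1,0,0,0,1],
    [0,0,0,0,0,0,1]
  ]
}}

```text
t: 13.03
ee_pos: [0.6003, 0.0846, 0.0817]
eef_rot: [0.999, -0.042, -0.001, 0.002]
force: [4.0, -1.8, -12.4]
grip_width: 0.0209
grip_force: 30.0
```

```bash
python3 -c "
from h import *
st()"
```

```text
t 13.03 th 316.8 rad 0.0548 Ftan -1.38 Frad -4.16 w 0.0209
```

Request:
{"name": "move_arm", "arguments": {
  "commands": [
    [0.08,0.05,0.15,0,0,0,1],
    [0,0,0,0,0,0,1],
    [0,0,0,0,0,0,4.5],
    [0,0,0,0,0,0,4.5],
    [0,0,0,0,0,0,4.5],
    [0,0,0,0,0,0,4.5],
    [0,0,-1,0,0,0,4.5],
    [0,0,-3,0,0,0,4.5],
    [0,0,-4,0,0,0,4.5],
    [0,0,-4,0,0,0,4.5]
  ]
}}

```text
t: 13.87
ee_pos: [0.6015, 0.0865, 0.2037]
eef_rot: [0.999, -0.041, -0.001, 0.0]
force: [1.3, -0.1, -0.4]
grip_width: 0.0452
grip_force: 0.0
```

Request:
{"name": "move_arm", "arguments": {
  "commands": [
    [0,0,-4,0,0,0,4.5],
    [-1,4,0,0,0,0,4.5],
    [-1,4,0,0,0,0,4.5],
    [-1,4,0,0,0,0,4.5],
    [-1,4,0,0,0,0,4.5],
    [-1,4,0,0,0,0,4.5],
    [-1,4,0,0,0,0,4.5],
    [-1,4,0,0,0,0,4.5],
    [-1,4,0,0,0,0,4.5],
    [0,0,0,0,0,0,4.5]
  ]
}}

```text
t: 14.7
ee_pos: [0.4912, -0.2367, 0.2433]
eef_rot: [0.999, -0.049, -0.001, 0.004]
force: [-1.3, -1.6, 0.2]
grip_width: 0.0452
grip_force: 0.0
```

```bash
python3 - <<'E'
from h import *
p,d=viewer.camera('top'); q,_=viewer.camera('scene')
a=cv2.resize(p[125:225,180:300],(400,333)); b=cv2.resize(q[165:265,190:310],(400,333))
cv2.imwrite('pics/end.png',np.hstack([a,b])); st()
print(proj("top",[C[0]-.002+.055*np.cos(np.radians(316.8)),.122+.055*np.sin(np.radians(316.8)),.114]))
E
```

```text
t 14.80 th 259.4 rad 0.3562 Ftan -0.06 Frad 1.30 w 0.0449
[232.87698788 147.38705648]
```

View pics/end.png

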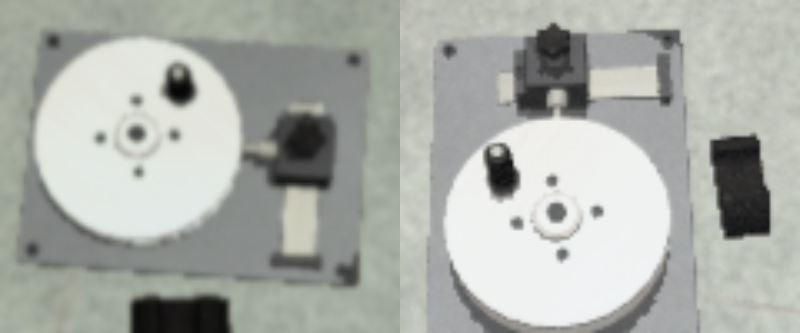

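The end view shows the slide home, with the knob at (303,135) and the feeler at (258,150). The crank top at (178,70) is where it was left, and the saddle block hasn't moved.

```bash
python3 -c "
from h import *
print(ticket.job_done())"
```

```text
the job is handed in; nothing more can be done
None
```

I handed the job in with the slide home against its stop and the pulley let go at about the high spot's peak, within an estimated 2 to 3 degrees judging by the crank forces each way; the hand-in did not report the verdict.

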